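# Lock the insole-stamping jig

### The arm

A 7-joint arm with a two-finger parallel gripper is mounted at the origin on the work surface. World frame = base frame: x ahead of the robot, y to its left, z up, the work surface at z = 0. Lengths are in mm, angles in rad, forces in N, time in s.
With the tool pointing down it reaches from about 350 to 900 mm from the base axis. Payload 19.9 kg.
Tool frame: the origin (TCP) lies midway between the tips of the shut fingers; the grasp point (between the pads) lies 19 mm behind it; z points along the fingers, y is the direction in which the jaws open and shut (so a half turn about z gives the same grasp; the last joint's range is limited). The gripper opens to 94 mm and grips with 3 to 60 N. Pads are 16 mm wide; open, the fingers measure 119 mm over their backs; the gripper's body (75 mm by 177 mm) begins 78 mm behind the grasp point.
Start: joints at [-1.22, 0.417, -0.01, 1.614, 0.005, 1.111, -0.053], TCP at [238.646, 577.622, 205.425] pointing down, gripper open.
Joint ranges: [-2.81, 2.81], [-0.39, 2.02], [-1.27, 1.25], [0.06, 2.57], [-1.19, 4.33], [0.19, 2], [-2.82, 2.82]. Speed limits (rad/s): [1.89, 1.89, 2.39, 2.39, 3.01, 3.01, 3.01].

### API

Orientations are given as [roll, pitch, yaw] about the fixed x, y, z axes, in that order (R = Rz(yaw) Ry(pitch) Rx(roll)).
In Python, from bench import robot gives the robot as it stands. The module is installed in compiled form; this text tells all that it offers.
- The arm moves only by the tool carry_out, never from a script. Its argument "steps" is a list of rows, each an object of numbers: "jaw": the closure, from -1 (fully open) to 1 (shut), so that 0 is half open; "dx", "dy", "dz": the shift along the world's x, y, z in mm; "spin": the turn about the world's z in degrees. In form: [{"jaw": .., "dx": .., "dy": .., "dz": .., "spin": ..}, ...]. A call has 1 to 8 rows; each row shifts and turns the commanded pose from where the row before left it; what a row does not reach is not made up. A row lasts 1/10 s, in which the tool goes at most 50 mm and 8.59 degrees, less where a joint would pass 70% of its speed; a pose out of reach is approached as far as the arm can. A call is refused whole if a number of a shift passes 50 or a number of a turn 8.59, either way. A call with a gripper value outside its range is refused whole. The fingers move at their own pace and stop on an object; the grip force is fixed at half the most. Time passes only in rows, so rows that do not move let the fingers close. It gives the time, the measured TCP pose, the force and the opening at its end, in the units of the state.
- robot.sense(): the state, without advancing time (a new reading comes with each control period).
- robot.read_camera(name): name is "scene" or "side" or "wrist"; returns the picture (420x560x3 uint8, red, green, blue); there is no depth.
- robot.calibration(name): a dict with "fov_y" (degrees; the focal length in pixels is half the picture's height over the tangent of half this angle, whatever the lens; pixels are square), "cx", "cy" (the principal point, pixels), "extrinsics" (4x4, takes a point from world to camera coordinates); the wrist camera has in their place "tool_from_camera" (4x4, takes a point from camera to tool coordinates, whose origin is the TCP and whose axes are the flange's). Camera axes: x right, y up, looking along -z (the intrinsics and any distortion apply to the point x, -y, -z); pixel columns grow to the right and rows downward; lengths in mm; the calibration is good to about 2 mm. A picture is of the moment at which its call begins: read the wrist's pose just before it. calibration takes no time and is no camera call.
- robot.finish_job(): hands the job in, once; it reports no verdict.
The state is a dict: "time_s": time; "joint_pos": joint angles; "joint_velocities": joint speeds; "joint_efforts": joint torques, N m; "tool_pos": TCP position; "eef_rot": TCP orientation; "wrist_force": force on the tool from outside, world axes, zero at the start; "torque": the same for the moment, N m; "grip_width": finger opening in mm.
Only numpy, scipy, OpenCV 4.12 (cv2) and the standard library are available. Lean on these libraries where they do the work, as an engineer would, in place of code of your own. Each camera call takes 0.05 s, during which the arm holds its last target.

### The job

Lock the stamping jig: push the peg of the red disc round until the slot across the disc lines up with the steel bar, then push the bar by its yellow tab through the slot until it is fully home, with the tab up against the blue guide. Everything is done by pushing: do not lift the bar, and leave the ink pot, the glue tin and the stack of insoles where they stand.

Things in the scene. Friction and masses are not known exactly. Their poses are not given: they have to be found in the camera images.
- jig: The fixed jig: grey steel base 420 x 130 x 6 mm, its ends at x = -230 and 190 mm, with a wooden board beside it (12 mm high, brass pins to 24 mm, out to y = -178 mm) holding a cream insole. Origin at bench height on the bar's centre line; x is the way the bar is pushed, z up. A deck, top at 12 mm, carries the bar from x = -230 to 38 mm. The red disc's axis is at x = 100 mm, y = 0.
- guide (a point): Top edge of the rear face of the blue guide, on the bar's centre line, 35 mm above the bench (screw heads to 38 mm), 7 mm behind the jig's origin; axes as the jig's. The guide is a roofed block 45 mm long and 61 mm wide through which the bar slides. Behind it two low rails (tops at 19 mm, 21 mm apart) on the deck keep the bar straight.
- keeper (a point): Middle between the tops of the two blue keeper cheeks beyond the disc, 35 mm above the bench, at jig x = 172 mm. The cheeks are 20 mm long, 25 mm apart; the bar's nose ends between them.
- disc (a joint): Angle of the red locking disc about its upright axis, rad, counter-clockwise from above. At 0 and at pi (either will do) its slot is in line with the bar. It starts between 0.55 and 2.6, has no stop within 6 rad either way, turns stiffly (0.12 N m, some 3.5 N at the peg) and stays where it is left.
- slot (a point): Centre of the disc's top face, 32 mm above the bench. The disc is 110 mm across; a straight slot 26 mm wide, 22 mm deep (floor 10 mm above the bench) and open at the top and at both ends crosses its middle. x of this point runs along the slot, z up.
- peg_top (a point): Centre of the top of the upright peg on the red disc, 72 mm above the bench: a steel pin 16 mm thick with a black cap (19 mm), standing 40 mm above the disc's top face. It is 36 mm from the disc's axis, square to the slot: when joint disc is 0 it lies on the jig's +y side of the axis, and it moves round with the disc.
- bar: Loose steel bar, 18 mm wide, 14 mm high, 0.28 to 0.56 kg, lying on the deck in the guide; 1 to 4 N slides it. Origin on its underside at the front face of its yellow tab; x along the bar to its rounded nose 195 mm ahead, z up. The tab (12 mm thick, 36 mm wide) is too big for the guide and stops against it. The uncut disc blocks the nose; in the last few degrees the nose steers the slot into line.
- nose (a point): Tip of the bar's rounded nose, at mid height of the bar. At the start 20 to 34 mm from the jig's origin along the jig's x, just short of the disc; with the bar home 188 mm, 6 mm past the keeper.
- tab (a point): Middle of the rear face of the bar's upright yellow tab, 43 mm above the bench (the tab's top is at 64 mm): the face to push on, along the bar's x. Behind it is only the empty deck with the low rails.
- ink_pot: Bystander: closed black ink pot, 52 mm across and 45 mm high, standing loose on the bench beside the jig. Origin at the centre of its underside.
- glue_tin: Bystander: small pale grey glue tin, 60 mm across and 60 mm high, standing loose on the bench beside the jig. Origin at the centre of its underside.
- insoles: Bystander: loose stack of four cream insoles, 250 x 86 mm, 24 mm high, lying on the bench beyond the keeper. Origin under its middle, x along its length.
Mind the look-alikes: they are no part of the job. Of the things like the bar, leave any that is orange; of the rest the larger one is meant.

How it is judged:
By the outcome, as a careful person would: the job done as asked, in the order asked, and still so for the second after the job is handed in, with the robot touching nothing.
It also fails if it takes over 54 s, if anything falls off the work surface, if the arm or the gripper's body presses on something with over 40 N, if the wrist force passes 120 N, or if a joint passes its speed limit or range.

## Working session

There is one attempt and no reset: what is moved stays moved. The work goes in short steps, Python scripts to look and compute and a tool call to move; the robot and the scene stay as the last step left them, time stands still between calls to the robot, and variables do not carry over. Pictures are saved under pics/ and viewed, and the job is handed in when it is done.

Besides the shell and the picture viewer there is one more tool, called after "Request:" as name([rows], argument=value, ...), one row to a line, values as JSON. carry_out: Moves the arm, as the interface text tells. Its arguments: {"type":"object","properties":{"steps":{"type":"array","items":{"type":"object","properties":{"jaw":{"type":"number"},"dx":{"type":"number"},"dy":{"type":"number"},"dz":{"type":"number"},"spin":{"type":"number"}}}}},"required":["steps"]}

```bash
mkdir -p pics
python3 - <<'E'
from bench import robot
import cv2,json
s=robot.sense(); print(s)
for n in ["scene","side","wrist"]:
    im=robot.read_camera(n); cv2.imwrite(f"pics/{n}0.png",im[:,:,::-1])
    print(n,robot.calibration(n))
E
```

```text
{'time_s': 0.0, 'joint_pos': array([-1.22049144,  0.41798236, -0.01028058,  1.61419645,  0.00469732,
        1.11068135, -0.05296254]), 'joint_velocities': array([ 0.00053984,  0.00090866, -0.00065755, -0.00051211,  0.00083597,
        0.00088147, -0.00065441]), 'joint_efforts': array([ 5.36164316e-04, -8.51254535e+01,  6.39034454e-01, -4.26006925e+01,
       -4.89315286e-02,  1.85580557e-02,  1.12519260e-04]), 'tool_pos': array([238.53721709, 577.27094723, 204.81079193]), 'eef_rot': array([-3.14035258e+00,  9.89901540e-05,  2.74981194e+00]), 'wrist_force': array([ 0.80506379, -0.23518855, -0.3563372 ]), 'torque': array([-0.03291577, -0.0166269 ,  0.03404502]), 'grip_width': 93.72397368530417}
scene {'fov_y': 49.88426596372582, 'cx': 274.99723389956534, 'cy': 211.94266492093865, 'extrinsics': array([[ 3.79530388e-01,  9.25063683e-01,  1.46241925e-02,
        -1.91349725e+02],
       [-7.46412787e-01,  2.96818298e-01,  5.95623076e-01,
         3.56439729e+02],
       [ 5.46648549e-01, -2.36972741e-01,  8.03130926e-01,
        -1.45715415e+03],
       [ 0.00000000e+00,  0.00000000e+00,
[... 234 characters left out ...]
  [ 1.50979145e-01,  6.39465104e-01,  7.53849904e-01,
        -1.47003178e+02],
       [-1.76580807e-01, -7.32880644e-01,  6.57042754e-01,
        -8.59364130e+02],
       [ 0.00000000e+00,  0.00000000e+00,  0.00000000e+00,
         1.00000000e+00]])}
wrist {'fov_y': 66.60659738976072, 'cx': 275.92046331536864, 'cy': 212.04041588254975, 'tool_from_camera': array([[-1.76446011e-04,  9.73391790e-01,  2.29147097e-01,
         6.65424050e+01],
       [ 9.99999316e-01,  4.36645038e-04, -1.08480887e-03,
        -5.75307890e-01],
       [-1.15600000e-03,  2.29146749e-01, -9.73391202e-01,
        -1.79725159e+02],
       [ 0.00000000e+00,  0.00000000e+00,  0.00000000e+00,
         1.00000000e+00]])}
```

View pics/scene0.png

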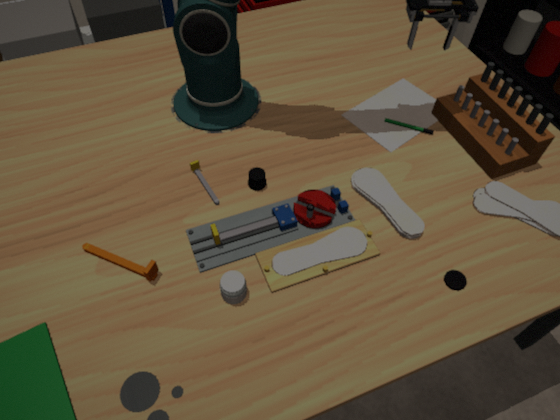

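View pics/side0.png

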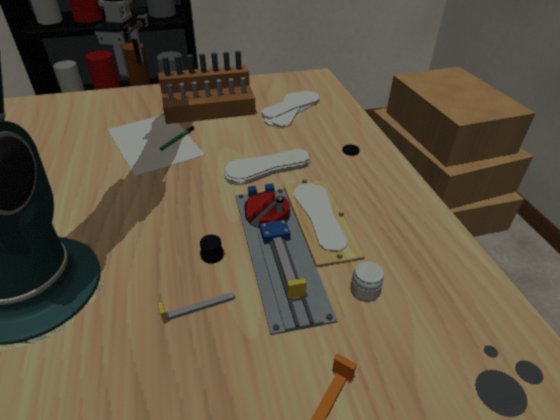

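View pics/wrist0.png

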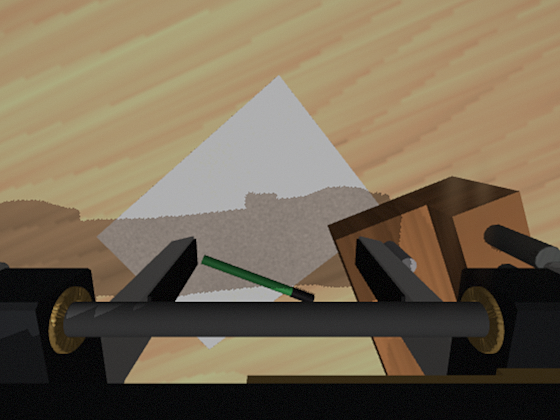

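Run:
```python
import cv2
a=cv2.imread("pics/scene0.png")[140:310,160:440]; cv2.imwrite("pics/sc_c.png",cv2.resize(a,None,fx=2.85,fy=2.85,interpolation=cv2.INTER_CUBIC))
a=cv2.imread("pics/side0.png")[170:340,190:390]; cv2.imwrite("pics/si_c.png",cv2.resize(a,None,fx=3.5,fy=3.5,interpolation=cv2.INTER_CUBIC))
```

```text
(no output)
```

View pics/sc_c.png

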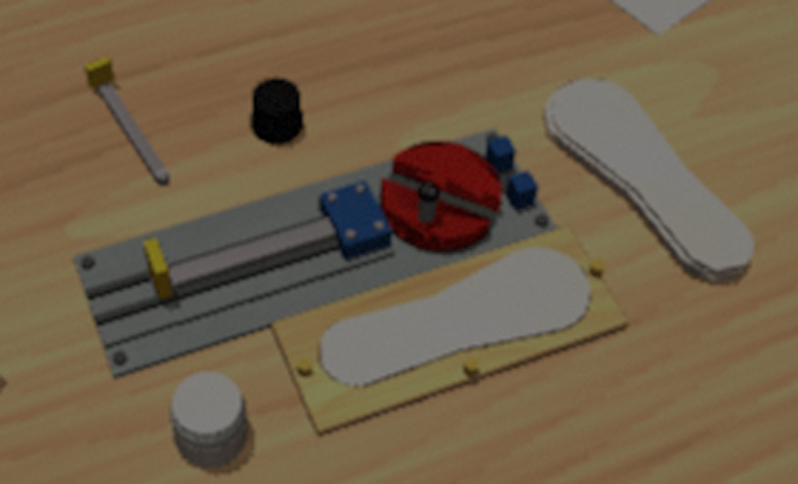

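View pics/si_c.png

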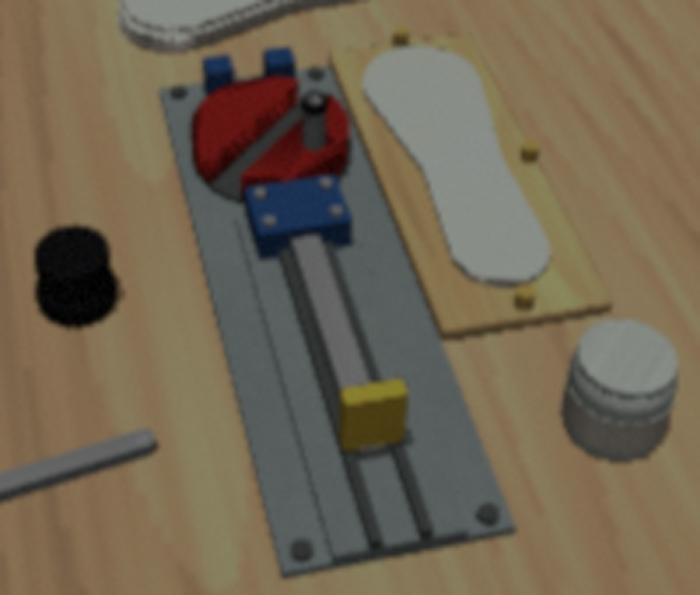

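```bash
cat > h.py <<'E'
import numpy as np
from bench import robot
C={n:robot.calibration(n) for n in ["scene","side"]}
def ray(n,u,v,E=None):
    c=C[n]; f=210/np.tan(np.radians(c["fov_y"]/2))
    d=np.array([(u-c["cx"])/f,-(v-c["cy"])/f,-1]); R=c["extrinsics"][:3,:3]; t=c["extrinsics"][:3,3]
    return -R.T@t, R.T@d
def atz(n,u,v,z):
    o,d=ray(n,u,v); return (o+d*(z-o[2])/d[2])
def sc(u,v): return u/2.85+160,v/2.85+140
def si(u,v): return u/3.5+190,v/3.5+170
def tri(a,b):
    o1,d1=ray("scene",*a);o2,d2=ray("side",*b);d1/=np.linalg.norm(d1);d2/=np.linalg.norm(d2)
    s=np.linalg.lstsq(np.c_[d1,-d2],o2-o1,rcond=None)[0]
    p,q=o1+s[0]*d1,o2+s[1]*d2; return (p+q)/2,np.linalg.norm(p-q)
def proj(n,P):
    c=C[n]; f=210/np.tan(np.radians(c["fov_y"]/2)); q=c["extrinsics"][:3,:3]@P+c["extrinsics"][:3,3]
    return c["cx"]-f*q[0]/q[2], c["cy"]+f*q[1]/q[2]
E
python3 - <<'E'
from h import *
np.set_printoptions(precision=1,suppress=True)
P=dict(A=(sc(78,258),si(282,576),6),B=(sc(115,375),si(512,530),6),Cc=(sc(492,132),si(163,92),6),peg=(sc(429,190),si(314,101),72),
 tabTR=(sc(153,241),si(405,382),64), disc=(sc(441,190),si(272,133),32), inkbot=(sc(277,130),si(76,305),0),brdfar=(sc(627,323),si(608,306),12),
 brdrear=(sc(320,430),si(445,333),12),gluetop=(sc(208,400),si(627,355),60))
for k,(a,b,z) in P.items(): print(k,atz("scene",*a,z),atz("side",*b,z),*tri(a,b))
E
```

```text
A [ 457.4 -222.1    6. ] [ 451.1 -229.9    6. ] [ 451.9 -222.7   -3.3] 2.7623925540976293
B [ 583.7 -225.7    6. ] [ 578.4 -230.9    6. ] [ 580.3 -226.    -0.7] 1.5554969508702172
Cc [462.7 188.6   6. ] [459.4 185.5   6. ] [460.  190.4   2.1] 0.08152633510164325
peg [547.7  76.1  72. ] [543.7  71.1  72. ] [545.1  77.5  67.2] 1.0885685992659928
tabTR [ 505.2 -161.6   64. ] [ 534.9 -164.9   64. ] [ 525.9 -171.    83.6] 17.187192300042454
disc [525.3 102.   32. ] [520.   91.8  32. ] [521.5 103.8  23.7] 3.6667639849670044
inkbot [379.2  -2.    0. ] [370.6  -6.3   0. ] [371.3   1.2  -9. ] 1.6755631497437873
brdfar [702.1 197.8  12. ] [690.4 -94.4  12. ] [727.6 113.  -64.3] 230.77697831715633
brdrear [697.7 -86.4  12. ] [585.2 -92.4  12. ] [631.3 -43.8 -83.2] 59.50678794808045
gluetop [ 663.2 -167.4   60. ] [ 661.6 -171.5   60. ] [ 662.6 -168.1   57.3] 2.4412931899237567
```

Request:
carry_out([
  {"jaw":1,"dx":22,"dy":-30,"spin":-8},
  {"jaw":1,"dx":22,"dy":-34,"spin":-8},
  {"jaw":1,"dx":22,"dy":-34,"spin":-8},
  {"jaw":1,"dx":22,"dy":-34,"spin":-8},
  {"jaw":1,"dx":22,"dy":-34,"spin":-8},
  {"jaw":1,"dx":22,"dy":-34,"spin":-8},
  {"jaw":1,"dx":22,"dy":-34,"spin":-8},
  {"jaw":1,"dx":22,"dy":-34,"spin":-8},
])

```text
schema error: expected keys jaw, dx, dy, dz, spin
```

Request:
carry_out([
  {"jaw":1,"dx":22,"dy":-30,"dz":0,"spin":-8},
  {"jaw":1,"dx":22,"dy":-34,"dz":0,"spin":-8},
  {"jaw":1,"dx":22,"dy":-34,"dz":0,"spin":-8},
  {"jaw":1,"dx":22,"dy":-34,"dz":0,"spin":-8},
  {"jaw":1,"dx":22,"dy":-34,"dz":0,"spin":-8},
  {"jaw":1,"dx":22,"dy":-34,"dz":0,"spin":-8},
  {"jaw":1,"dx":22,"dy":-34,"dz":0,"spin":-8},
  {"jaw":1,"dx":22,"dy":-34,"dz":0,"spin":-8},
])

```text
time_s: 0.95
tool_pos: [415.2, 308.1, 205.4]
eef_rot: [-3.141, -0.0, 1.627]
wrist_force: [1.2, 0.9, 0.3]
grip_width: 33.0
```

Request:
carry_out([
  {"jaw":1,"dx":20,"dy":-40,"dz":0,"spin":-3.5},
  {"jaw":1,"dx":20,"dy":-40,"dz":0,"spin":0},
  {"jaw":1,"dx":20,"dy":-40,"dz":0,"spin":0},
  {"jaw":1,"dx":20,"dy":-40,"dz":0,"spin":0},
  {"jaw":1,"dx":20,"dy":-40,"dz":0,"spin":0},
  {"jaw":1,"dx":18,"dy":-40,"dz":0,"spin":0},
  {"jaw":1,"dx":18,"dy":-35,"dz":0,"spin":0},
  {"jaw":1,"dx":0,"dy":0,"dz":0,"spin":0},
])

```text
time_s: 1.75
tool_pos: [551.9, 29.3, 205.4]
eef_rot: [3.141, 0.002, 1.565]
wrist_force: [-0.2, 1.5, -0.4]
grip_width: 0.3
```

Run:
```python
from bench import robot
import cv2
s=robot.sense(); print(s["tool_pos"],s["eef_rot"],s["joint_pos"],s["time_s"])
for n in ["wrist"]:
    im=robot.read_camera(n); cv2.imwrite(f"pics/{n}1.png",cv2.resize(im[:,:,::-1],(784,588),interpolation=cv2.INTER_CUBIC))
```

```text
[551.8957537   29.2968185  205.39997959] [3.14114843e+00 1.96225924e-03 1.56537239e+00] [-0.51780547  0.31369395  0.49881105  1.81030115 -0.16780677  1.05946591
  0.03750514] 1.75
```

View pics/wrist1.png

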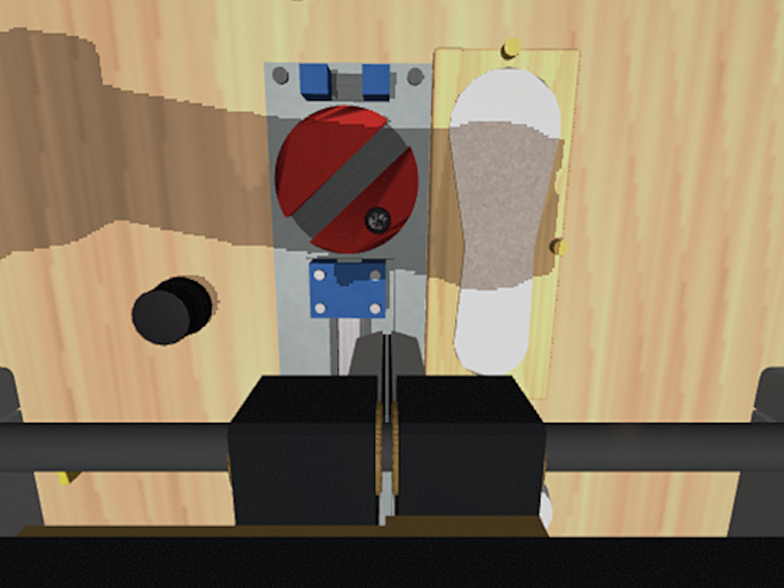

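```bash
cat >> h.py <<'E'
from scipy.spatial.transform import Rotation as Ro
def wat(u,v,z,pos,rpy):  # u,v in 1.4x picture
    c=robot.calibration("wrist"); f=210/np.tan(np.radians(c["fov_y"]/2)); T=c["tool_from_camera"]
    d=np.array([(u/1.4-c["cx"])/f,-(v/1.4-c["cy"])/f,-1]); R=Ro.from_euler("xyz",rpy).as_matrix()
    D=R@T[:3,:3]@d; O=np.array(pos)+R@T[:3,3]
    return O+D*(z-O[2])/D[2]
E
python3 - <<'E'
from h import *
np.set_printoptions(precision=1,suppress=True)
s=([551.9,29.3,205.4],[3.14115,.00196,1.56537])
for k,u,v,z in [("peg",377,220,72),("dL",275,179,32),("dR",418,179,32),("dT",346,105,32),("dB",346,254,32),("kL",299,97,35),("kR",389,97,35),("kLi",328,97,35),("kRi",362,97,35),("gL",310,318,35),("gR",386,318,35),("gfL",310,260,35),("BL",264,63,6),("BR",433,63,6),
 ("slot1",386,122,32),("slot2",285,212,32),("slot3",411,150,32),("slot4",312,243,32)]: print(k,wat(u,v,z,*s))
E
```

```text
peg [545.2  75.9  72. ]
dL [466.9 104.8  32. ]
dR [576.  104.1  32. ]
dT [522.4 157.1  32. ]
dB [519.5  47.   32. ]
kL [488.7 162.2  35. ]
kR [554.1 161.8  35. ]
kLi [509.8 162.1  35. ]
kRi [534.5 162.   35. ]
gL [489.2  -4.7  35. ]
gR [550.9  -5.1  35. ]
gfL [491.3  42.8  35. ]
BL [457.6 192.4   6. ]
BR [588.5 191.6   6. ]
slot1 [551.8 145.2  32. ]
slot2 [473.1  80.   32. ]
slot3 [570.5 125.3  32. ]
slot4 [493.   55.8  32. ]
```

Request:
carry_out([
  {"jaw":1,"dx":0,"dy":4,"dz":-40,"spin":0},
  {"jaw":1,"dx":0,"dy":4,"dz":-40,"spin":0},
  {"jaw":1,"dx":0,"dy":4,"dz":-40,"spin":0},
  {"jaw":1,"dx":0,"dy":4,"dz":-40,"spin":0},
  {"jaw":1,"dx":0,"dy":5,"dz":0,"spin":0},
  {"jaw":1,"dx":0,"dy":5,"dz":0,"spin":0},
  {"jaw":1,"dx":0,"dy":5,"dz":0,"spin":0},
  {"jaw":1,"dx":0,"dy":4,"dz":0,"spin":0},
])

```text
time_s: 2.6
tool_pos: [552.8, 68.8, 48.1]
eef_rot: [3.137, 0.001, 1.571]
wrist_force: [9.0, -11.1, -6.5]
grip_width: 0.5
```

Request:
carry_out([
  {"jaw":1,"dx":0,"dy":3,"dz":0,"spin":0},
  {"jaw":1,"dx":0,"dy":3,"dz":0,"spin":0},
  {"jaw":1,"dx":0,"dy":3,"dz":0,"spin":0},
  {"jaw":1,"dx":0,"dy":3,"dz":0,"spin":0},
  {"jaw":1,"dx":0,"dy":3,"dz":0,"spin":0},
  {"jaw":1,"dx":0,"dy":0,"dz":0,"spin":0},
])

```text
time_s: 3.2
tool_pos: [552.3, 85.5, 48.3]
eef_rot: [3.138, -0.001, 1.572]
wrist_force: [0.9, -0.1, 1.7]
grip_width: 0.5
```

```bash
cat > snap.py <<'E'
import sys,cv2
from bench import robot
s=robot.sense(); print(s["tool_pos"],s["eef_rot"],s["wrist_force"],s["time_s"])
im=robot.read_camera("wrist"); cv2.imwrite(f"pics/{sys.argv[1]}.png",cv2.resize(im[:,:,::-1],(784,588),interpolation=cv2.INTER_CUBIC))
E
python3 snap.py w2
```

```text
[552.30091407  85.46834023  48.28551737] [ 3.13783613e+00 -8.57744746e-04  1.57227324e+00] [ 0.92511548 -0.0729213   1.73513589] 3.2
```

View pics/w2.png

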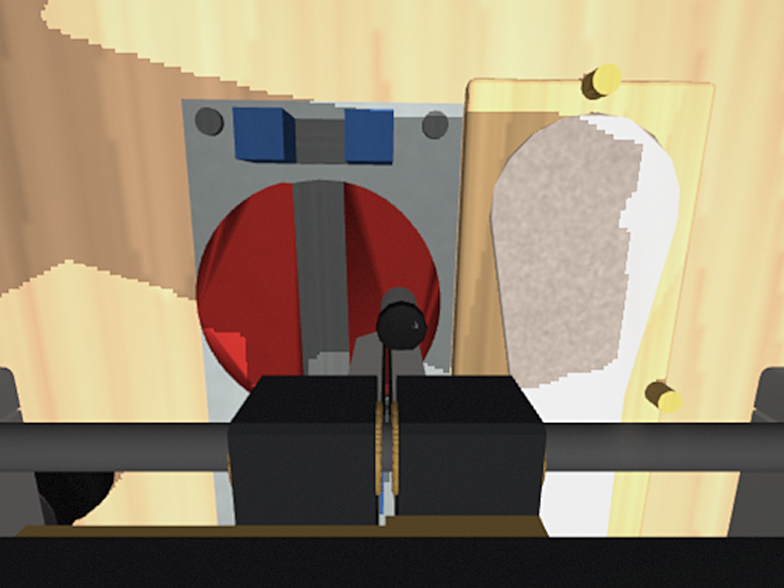

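Run:
```python
from h import *
np.set_printoptions(precision=1,suppress=True)
s=([552.3,85.47,48.3],[3.13784,-.00086,1.57227])
for k,u,v,z in [("l1",293,184,32),("l2",302,375,32),("r1",344,184,32),("r2",349,350,32),("peg",401,326,72),("dL",197,300,32),("dR",440,300,32),("dT",320,181,32),("kLi",283,162,35),("kRi",345,162,35)
,("kLi",295,107,35),("kRi",345,107,35)]: print(k,wat(u,v,z,*s))
```

```text
l1 [512.1 154.5  32. ]
l2 [512.3  67.6  32. ]
r1 [533.8 154.5  32. ]
r2 [534.6  80.   32. ]
peg [557.  103.8  72. ]
dL [466.6 103.8  32. ]
dR [576.  103.8  32. ]
dT [523.6 155.7  32. ]
kLi [509.  163.3  35. ]
kRi [534.6 163.3  35. ]
kLi [514.9 184.5  35. ]
kRi [535.  184.6  35. ]
```

Request:
carry_out([
  {"jaw":1,"dx":0,"dy":-15,"dz":0,"spin":0},
  {"jaw":1,"dx":0,"dy":-15,"dz":30,"spin":0},
  {"jaw":1,"dx":-5,"dy":-40,"dz":40,"spin":0},
  {"jaw":1,"dx":-5,"dy":-45,"dz":20,"spin":0},
  {"jaw":1,"dx":-10,"dy":-50,"dz":0,"spin":0},
  {"jaw":1,"dx":-10,"dy":-50,"dz":0,"spin":0},
  {"jaw":1,"dx":-3,"dy":-50,"dz":0,"spin":0},
  {"jaw":1,"dx":0,"dy":-50,"dz":0,"spin":0},
])

```text
time_s: 4.05
tool_pos: [517.4, -226.2, 131.6]
eef_rot: [3.141, -0.0, 1.571]
wrist_force: [1.3, -0.2, 0.1]
grip_width: 0.4
```

Request:
carry_out([
  {"jaw":1,"dx":0,"dy":-20,"dz":0,"spin":0},
  {"jaw":1,"dx":0,"dy":0,"dz":0,"spin":0},
])

```text
time_s: 4.25
tool_pos: [517.1, -247.9, 131.3]
eef_rot: [-3.142, 0.001, 1.566]
wrist_force: [0.1, 0.9, 0.7]
grip_width: 0.6
```

```bash
python3 snap.py w3
```

```text
[ 517.09989906 -247.88302059  131.28537252] [-3.14157170e+00  1.26823774e-03  1.56636235e+00] [0.0773116  0.89385321 0.68764144] 4.25
```

View pics/w3.png

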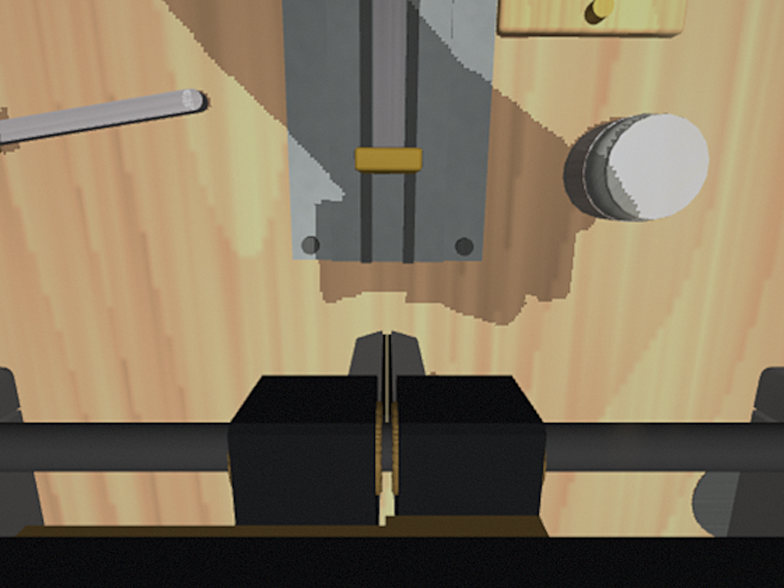

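Run:
```python
from h import *
np.set_printoptions(precision=1,suppress=True)
s=([517.1,-247.9,131.3],[3.14157,.00127,1.56636])
for k,u,v,z in [("tL",356,170,64),("tR",422,170,64),("tm",389,170,64),("tip",388,335,131)]: print(k,wat(u,v,z,*s))
```

```text
tL [ 500.8 -170.8   64. ]
tR [ 535.9 -171.    64. ]
tm [ 518.3 -170.9   64. ]
tip [ 517.3 -240.9  131. ]
```

Request:
carry_out([
  {"jaw":1,"dx":1,"dy":5,"dz":-40,"spin":0},
  {"jaw":1,"dx":0,"dy":5,"dz":-40,"spin":0},
  {"jaw":1,"dx":0,"dy":5,"dz":-18,"spin":0},
  {"jaw":1,"dx":0,"dy":15,"dz":0,"spin":0},
  {"jaw":1,"dx":0,"dy":15,"dz":0,"spin":0},
  {"jaw":1,"dx":0,"dy":15,"dz":0,"spin":0},
  {"jaw":1,"dx":0,"dy":8,"dz":0,"spin":0},
  {"jaw":1,"dx":0,"dy":6,"dz":0,"spin":0},
])

```text
time_s: 5.1
tool_pos: [520.5, -169.0, 33.8]
eef_rot: [3.139, 0.001, 1.573]
wrist_force: [0.6, -5.4, 3.4]
grip_width: 0.3
```

Request:
carry_out([
  {"jaw":1,"dx":0,"dy":6,"dz":0,"spin":0},
  {"jaw":1,"dx":0,"dy":6,"dz":0,"spin":0},
  {"jaw":1,"dx":0,"dy":6,"dz":0,"spin":0},
  {"jaw":1,"dx":0,"dy":6,"dz":0,"spin":0},
  {"jaw":1,"dx":0,"dy":6,"dz":0,"spin":0},
  {"jaw":1,"dx":0,"dy":6,"dz":0,"spin":0},
])

```text
time_s: 5.7
tool_pos: [519.6, -133.2, 32.6]
eef_rot: [-3.141, 0.0, 1.572]
wrist_force: [0.4, -4.9, 4.0]
grip_width: 0.3
```

Request:
carry_out([
  {"jaw":1,"dx":0,"dy":8,"dz":0,"spin":0},
  {"jaw":1,"dx":0,"dy":8,"dz":0,"spin":0},
  {"jaw":1,"dx":0,"dy":8,"dz":0,"spin":0},
  {"jaw":1,"dx":1,"dy":8,"dz":0,"spin":0},
  {"jaw":1,"dx":0,"dy":8,"dz":0,"spin":0},
])

```text
time_s: 6.2
tool_pos: [520.7, -92.8, 32.6]
eef_rot: [-3.142, 0.0, 1.572]
wrist_force: [0.6, -4.5, 3.5]
grip_width: 0.3
```

```bash
python3 snap.py w4
```

```text
[520.74055217 -92.76756504  32.62892424] [-3.14152489e+00  7.68758745e-06  1.57194350e+00] [ 0.60991565 -4.54528154  3.46183716] 6.2
```

View pics/w4.png

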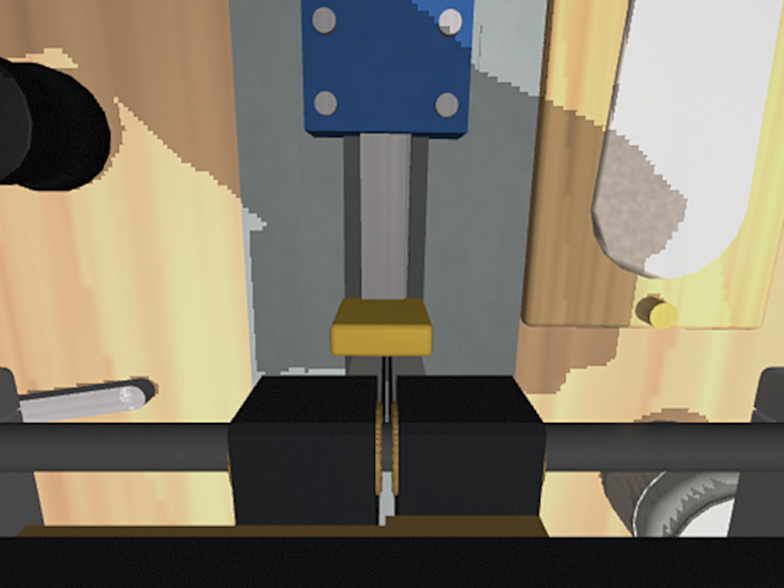

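Request:
carry_out([
  {"jaw":1,"dx":0,"dy":8,"dz":0,"spin":0},
  {"jaw":1,"dx":0,"dy":8,"dz":0,"spin":0},
  {"jaw":1,"dx":0,"dy":8,"dz":0,"spin":0},
  {"jaw":1,"dx":0,"dy":8,"dz":0,"spin":0},
  {"jaw":1,"dx":0,"dy":8,"dz":0,"spin":0},
  {"jaw":1,"dx":0,"dy":8,"dz":0,"spin":0},
  {"jaw":1,"dx":0,"dy":6,"dz":0,"spin":0},
])

```text
time_s: 6.95
tool_pos: [520.7, -38.8, 32.7]
eef_rot: [3.142, 0.0, 1.572]
wrist_force: [1.1, -3.6, 1.2]
grip_width: 0.5
```

Request:
carry_out([
  {"jaw":1,"dx":0,"dy":3,"dz":0,"spin":0},
  {"jaw":1,"dx":0,"dy":3,"dz":0,"spin":0},
  {"jaw":1,"dx":0,"dy":2,"dz":0,"spin":0},
])

```text
time_s: 7.25
tool_pos: [520.7, -31.6, 32.7]
eef_rot: [3.141, 0.0, 1.571]
wrist_force: [1.2, -4.5, 3.4]
grip_width: 0.5
```

Request:
carry_out([
  {"jaw":1,"dx":0,"dy":2,"dz":0,"spin":0},
  {"jaw":1,"dx":0,"dy":1,"dz":0,"spin":0},
])

```text
time_s: 7.45
tool_pos: [520.7, -28.6, 32.7]
eef_rot: [3.141, 0.0, 1.572]
wrist_force: [1.9, -4.9, 3.5]
grip_width: 0.3
```

Request:
carry_out([
  {"jaw":1,"dx":0,"dy":1,"dz":0,"spin":0},
  {"jaw":1,"dx":0,"dy":1,"dz":0,"spin":0},
])

```text
time_s: 7.65
tool_pos: [520.7, -26.8, 32.7]
eef_rot: [3.141, 0.0, 1.571]
wrist_force: [1.5, -5.2, 4.7]
grip_width: 0.5
```

Request:
carry_out([
  {"jaw":1,"dx":0,"dy":1,"dz":0,"spin":0},
  {"jaw":1,"dx":0,"dy":0,"dz":0,"spin":0},
])

```text
time_s: 7.85
tool_pos: [520.7, -26.0, 32.7]
eef_rot: [3.141, 0.001, 1.571]
wrist_force: [0.4, -6.9, 3.3]
grip_width: 0.5
```

```bash
python3 snap.py w5
```

```text
[520.71469443 -26.0498968   32.72173601] [3.14140998e+00 5.12047455e-04 1.57117203e+00] [ 0.35263592 -6.93052266  3.26953338] 7.85
```

View pics/w5.png

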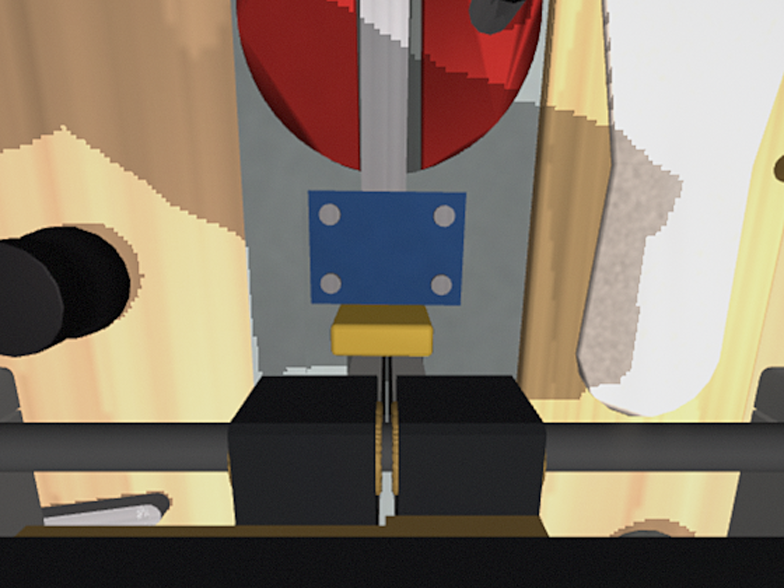

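Request:
carry_out([
  {"jaw":1,"dx":0,"dy":1,"dz":0,"spin":0},
  {"jaw":1,"dx":0,"dy":0,"dz":0,"spin":0},
])

```text
time_s: 8.1
tool_pos: [520.7, -26.0, 32.8]
eef_rot: [3.141, 0.001, 1.57]
wrist_force: [0.2, -11.5, 4.0]
grip_width: 0.8
```

Request:
carry_out([
  {"jaw":1,"dx":0,"dy":1,"dz":0,"spin":0},
  {"jaw":1,"dx":0,"dy":0,"dz":0,"spin":0},
])

```text
time_s: 8.3
tool_pos: [520.7, -25.9, 32.8]
eef_rot: [3.141, 0.002, 1.57]
wrist_force: [0.7, -16.8, 5.5]
grip_width: 0.5
```

Request:
carry_out([
  {"jaw":1,"dx":0,"dy":-10,"dz":0,"spin":0},
  {"jaw":1,"dx":0,"dy":-20,"dz":0,"spin":0},
  {"jaw":1,"dx":0,"dy":-10,"dz":40,"spin":0},
  {"jaw":1,"dx":0,"dy":0,"dz":45,"spin":0},
  {"jaw":1,"dx":0,"dy":0,"dz":45,"spin":0},
  {"jaw":1,"dx":0,"dy":20,"dz":45,"spin":0},
  {"jaw":1,"dx":0,"dy":20,"dz":0,"spin":0},
  {"jaw":1,"dx":0,"dy":0,"dz":0,"spin":0},
])

```text
time_s: 9.1
tool_pos: [520.8, -20.5, 208.4]
eef_rot: [3.141, -0.002, 1.576]
wrist_force: [0.1, -0.2, -1.2]
grip_width: 0.8
```

```bash
python3 snap.py w6
python3 - <<'E'
from bench import robot
import cv2
im=robot.read_camera("side"); cv2.imwrite("pics/side6.png",cv2.resize(im[170:340,190:390,::-1],None,fx=3.5,fy=3.5,interpolation=cv2.INTER_CUBIC))
E
```

```text
[520.81424946 -20.49429357 208.37042889] [ 3.14064162e+00 -2.02839745e-03  1.57571428e+00] [ 0.12671011 -0.15475166 -1.15548689] 9.1
```

View pics/w6.png

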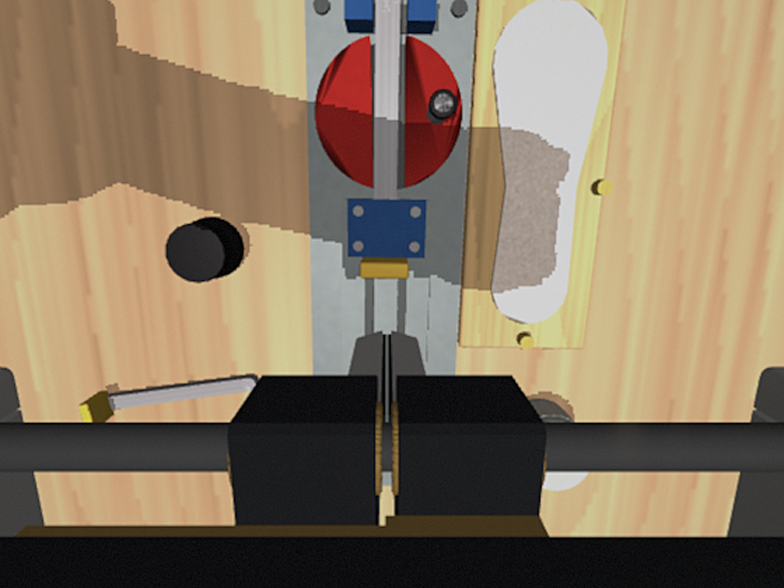

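View pics/side6.png

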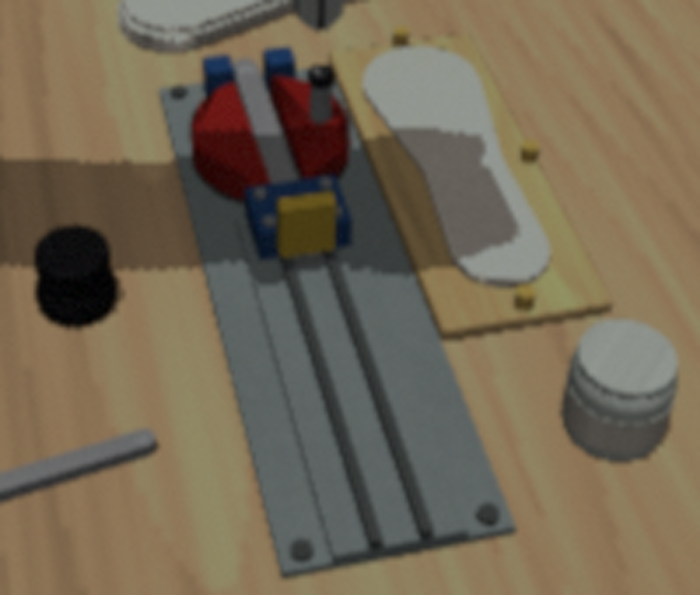

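The tab (385,270 in the wrist picture) is against the guide. The bar runs through the slot to between the cheeks, and the bystanders have not moved.

```bash
python3 -c "
from bench import robot
print(robot.finish_job())"
```

```text
the job is handed in; nothing more can be done
None
```

The jig is locked and the job is handed in at about 9 s, well under the 54 s limit.

- **Disc:** I pushed the peg with the shut fingers about 47° counter-clockwise, to the board side (disc angle near pi). The wrist camera put the slot within roughly 1° of the bar's line before I pushed the bar.
- **Bar:** I pushed the yellow tab about 152 mm. It slid at around 5 N, then stopped dead while the force rose to 17 N. The stopping position agrees with the tab's front face being on the guide.
- **Last check:** With the arm backed off and touching nothing, the wrist and side pictures show the tab flush on the guide. The bar lies through the slot with its nose between the keeper cheeks. The ink pot and glue tin are where they stood, as is the part of the insole stack in view; the arm never went near the stack.

One disagreement: the scene and side cameras differed by 5 to 10 mm on positions, so I used the wrist camera for the moves. No check failed.

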